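# Fit a lever stem into an upside-down gear knob by feel

## Task

Take the steel lever stem with the black tang out of the wooden rack and fit it, nose down, into the upside-down gear knob held in the blue vice: feel about gently on the loose core inside for its hidden socket, let the stem drop in, then press it firmly home past the retaining clip and let go. Never force it, and leave the brass stem, the finished knob, the trim ring and the brush alone.

Things in the scene. Friction and masses are not known exactly. Their poses are not given: they have to be found in the camera images.
- stem: Loose steel stem to fit, 0.12-0.2 kg, nose down in one of the rack's holes. Origin: centre of its flat nose; z along the stem to the tang (up as it stands). Round shank, 12 mm diameter, 0 to 92 mm above the nose (first 4 mm tapered from 9 mm; clip groove from 9 to 15 mm). Black flat tang to hold it by, 92 to 126 mm above the nose: 14 mm thick along x, 24 mm wide along y.
- rack: Fixed pale wooden block 70 x 150 x 50 mm (x, y, z), origin at the centre of its underside. Two blind holes, 13 mm diameter, 35 mm deep, on its y axis at y = -36 and +36 mm: one holds the steel stem, the other the brass spare (which is which varies). A stem in it has its nose 15 mm and its tang 107 to 141 mm above the bench.
- vice: Small fixed blue bench vice with grey soft jaws, origin at the centre of its underside; base 150 x 80 mm, jaws 52 mm high, screw and T-bar towards its -x. It holds the black leather-covered gear knob upside down, chrome collar uppermost, mouth over the vice's origin. Pressing the stem into the knob with over 40 N breaks the clip.
- knob_mouth (a point): Centre of the knob's open mouth, level with the top of the chrome collar, 114 mm above the bench, z up. Collar 41 mm outside, mouth 29 mm inside. Inside the knob is a loose black core with the blind socket for the stem; the socket's axis lies up to 5 mm from the mouth's axis, in any direction, and is not measured. It stays put under side forces below 5 N.
- core_level (a point): Point on the mouth's axis 48 mm below the mouth, level with the flat greased top of the core, which closes the whole bottom of the mouth but for one round socket, 13 mm diameter, 22 mm deep. The core is sprung: it gives straight down under 2 N, growing 0.5 N per mm, for 6 mm, then is hard. Over the socket it springs up round the stem's nose and the push on the stem falls to nearly nothing.
- home_level (a point): Point on the mouth's axis 70 mm below the mouth: about where the nose ends when the stem is fully home (beside it by the core's offset; up to 7 mm lower while pressed). On the way, about 8 mm into the socket, the nose meets a spring clip; a push of 5 to 15 N, which also presses the core down, carries it past with a snap to the socket's floor. The tang then starts about 22 mm above the mouth.
- spare: Bystander: loose brass stem with a yellow tang, same size as the steel stem, in the other hole of the rack. Origin at its nose.
- finished: Bystander: finished black gear knob standing on its chrome collar, 100 mm high, 55 mm in diameter; origin at the centre of its underside.
- trim_ring: Bystander: loose chrome ring lying on the bench, 46 mm outside, 33 mm inside, 14 mm high; origin at the centre of its underside.
- brush: Bystander: glue brush with a pale wooden handle, 190 mm long, lying on the bench; its length is its x axis.

How it is judged:
On the way, in this order (a step that is already met when the one before it is completed fails the run):
1. the steel stem is lifted clear of the rack (height (world z) of stem above 0.06 m), for 0.1 s.
2. its nose is inside the mouth of the knob (z of stem in the frame of knob_mouth below -0.03 m and horizontal distance between stem and knob_mouth below 0.012 m), for 0.1 s.
At the end, for the whole second after the job is handed in: The steel stem stands at rest, upright within 0.12 rad, in the socket of the knob's core past the clip: its nose at least 66 mm below the mouth and within 10 mm of the mouth's axis; the brass stem is within 20 mm, and the finished knob, trim ring and brush within 30 mm, of where they were (z of stem in the frame of knob_mouth below -0.066 m and horizontal distance between stem and knob_mouth below 0.01 m and angle between stem's own z axis and vertical below 0.12 rad and linear speed of stem below 0.02 m/s and distance of spare from where it was at the start of the episode below 0.02 m and distance of each of finished, trim_ring, brush from where it was at the start of the episode below 0.03 m); the robot touches nothing.
It fails at once if the stem is forced against the knob with more than 40 N (contact force between stem and vice above 40 N).
It fails at once if the brass stem is pulled from the rack or disturbed (distance of spare from where it was at the start of the episode above 0.02 m).
It fails at once if the finished knob, trim ring or brush is pushed about (distance of any of finished, trim_ring, brush from where it was at the start of the episode above 0.03 m).
It also fails if it takes over 61 s, if anything falls off the work surface, if the arm or the gripper's body presses on something with over 40 N, if the wrist force passes 120 N, or if a joint passes its speed limit or range.

## Robot

A 6-joint arm with a two-finger parallel gripper is mounted at the origin on the work surface. World frame = base frame: x ahead of the robot, y to its left, z up, the work surface at z = 0. Lengths are in m, angles in rad, forces in N, time in s.
With the tool pointing down it reaches from about 0.25 to 0.85 m from the base axis. Payload 12.5 kg.
Tool frame: the origin (TCP) lies at the very end of the fingers, on their centre line; the grasp point (between the pads) lies 19 mm behind it; z points along the fingers, y is the line along which they close (so a half turn about z gives the same grasp; the last joint's range is limited). The gripper opens to 93 mm and grips with 3 to 60 N. Pads are 15 mm wide; open, the fingers measure 128 mm over their backs; the gripper's body (75 mm by 188 mm) begins 65 mm behind the grasp point.
Start: joints at [-1.269, 0.351, 1.652, -0, 1.139, -0.085], TCP at [0.207, -0.509, 0.219] pointing down, gripper open.
Joint ranges: [-2.75, 2.75], [-0.79, 2.1], [0.01, 2.65], [-1.57, 4.71], [0.07, 3.14], [-2.87, 2.87]. Speed limits (rad/s): [2.22, 2.22, 2.79, 3.14, 3.14, 3.14].

## Interface

Orientations are given as a rotation vector (axis times angle).
In Python, from plant import env, vision gives the robot as it stands.
- The arm moves only by the shell command python3 -m creep 'ROWS'. ROWS is JSON, a list of rows, each an object with "dp": the shift along the tool's x, y, z normalised to -1 to 1, where 1 is 0.5 m, a list of three; "rot": the turn, a rotation vector about the tool's x, y, z normalised to -1 to 1, where 1 is pi rad, a list of three; "gripper": the opening, from -1 (shut) to 1 (fully open). A call has exactly 10 rows; each row is the pose to reach, as a shift and turn from the pose commanded when the call began, along the tool's axes at that moment, turning the shorter way round; what a row does not reach only later rows make up. A row lasts 1/12 s, in which the tool goes at most 41.7 mm and 7.16 degrees, less where a joint would pass 70% of its speed; a pose out of reach is approached as far as the arm can. A call with a number of a shift or a turn outside -1 to 1 is refused whole. A call with a gripper value outside its range is refused whole. The fingers move at their own pace and stop on an object; the grip force is fixed at half the most. Time passes only in rows, so rows that repeat a pose let the fingers close, or fill a call up. It gives the time, the measured TCP pose, the force, the opening and the grip force at its end, in the units of the state.
- env.read_state(): the state, without advancing time (a new reading comes with each control period).
- vision.snapshot(name): name is "scene" or "top" or "wrist"; returns a dict with "color" (480x640x3 uint8, red, green, blue), "K" (3x3 intrinsics, pixels), "rvec" (rotation vector, rad) and "tvec" (3), from world to camera coordinates, as OpenCV has them; the wrist camera has in their place "hand_eye" (4x4, takes a point from camera to tool coordinates, whose origin is the TCP and whose axes are the flange's). Camera axes: x right, y down, z forward; pixel columns grow to the right and rows downward; lengths in m; the calibration is good to about 2 mm. A picture is of the moment at which its call begins: read the wrist's pose just before it. There is no depth.
- env.job_done(): hands the job in; it is judged then, once.
Trained networks look in a picture, given as the dict that the camera call returned (one of the last four; its "shot" number tells which), for a name from the list of things; names that differ only in an ending like _2 or _b are one class to them, and where a whole thing is asked for, a point or a joint stands for the part that bears it (a point fixed in the world has none). Each returns a list of dicts, best first, with "conf" (0 to 1); they miss things now and then, are a little off and sometimes report something else, mostly with a low value. They report only what shows in the picture. A call takes as long as a camera call.
- vision.recognise(query, picture): "box" ([left, top, width, height] in pixels, round what is visible of it).
- vision.regions_of(query, picture): "pixels" (480x640 bool, what is visible of it) and "box" ([left, top, width, height] in pixels, round what is visible of it).
- vision.mark_of(query, picture): "at" ([row, column] in pixels: a listed point, or the origin of a listed thing).
The state is a dict: "t": time; "joint_pos": joint angles; "joint_velocities": joint speeds; "joint_efforts": joint torques, N m; "tcp_pos": TCP position; "tool_rot": TCP orientation; "contact_force": force on the tool from outside, world axes, zero at the start; "wrist_torque": the same for the moment, N m; "width": finger opening in m; "grasp_force": force on a finger pad.
Only numpy, scipy, OpenCV 4.12 (cv2) and the standard library are available. Lean on these libraries where they do the work, as an engineer would, in place of code of your own. Each camera call takes 0.05 s, during which the arm holds its last target. There are 200 camera calls.

## Working session

There is one attempt and no reset: what is moved stays moved. The work goes in short steps, Python scripts to look and compute and a shell command to move; the robot and the scene stay as the last step left them, time stands still between calls to the robot, and variables do not carry over. Pictures are saved under pics/ and viewed, at most 10 in all, crops included, and the job is handed in when it is done.

```bash
mkdir -p pics; cat > h.py <<'E'
import numpy as np,cv2
from plant import env,vision
from scipy.spatial.transform import Rotation as R
def cam(p,st=None):
    K=np.array(p["K"])
    if "hand_eye" in p:
        T=np.eye(4);T[:3,:3]=R.from_rotvec(st["tool_rot"]).as_matrix();T[:3,3]=st["tcp_pos"]
        T=T@np.array(p["hand_eye"]);return K,T[:3,:3],T[:3,3]
    r=R.from_rotvec(np.ravel(p["rvec"])).as_matrix();return K,r.T,-r.T@np.ravel(p["tvec"])
def ray(c,uv):
    K,r,o=c;d=r@np.linalg.inv(K)@np.array([uv[0],uv[1],1.]);return o,d/np.linalg.norm(d)
def onz(c,uv,z):
    o,d=ray(c,uv);return o+d*(z-o[2])/d[2]
def proj(c,P):
    K,r,o=c;q=K@(r.T@(np.array(P)-o));return q[:2]/q[2]
def tri(rs):
    A=sum(np.eye(3)-np.outer(d,d) for o,d in rs);b=sum((np.eye(3)-np.outer(d,d))@o for o,d in rs)
    return np.linalg.solve(A,b)
def save(p,n): cv2.imwrite("pics/"+n,p["color"][:,:,::-1])
E
python3 - <<'E'
from h import *
np.set_printoptions(precision=4,suppress=True)
s=env.read_state();print(s["t"],s["tcp_pos"],s["tool_rot"],s["width"],s["contact_force"])
ps={n:vision.snapshot(n) for n in("scene","top")}
for n,p in ps.items(): save(p,n+"0.png")
for q in["stem","spare","rack","vice","knob_mouth","finished","trim_ring","brush"]:
    rs=[]
    for n,p in ps.items():
        m=vision.mark_of(q,p)[:2];c=cam(p)
        print(q,n,[(np.round(a["at"]),round(a["conf"],2)) for a in m])
        if m: rs.append(ray(c,m[0]["at"][::-1]))
    if len(rs)==2: print("   ",tri(rs))
E
```

```text
0.0 [ 0.2074 -0.509   0.2181] [-3.0819 -0.6036  0.0002] 0.09282203551497566 [-0.4711 -0.0602 -0.9629]
stem scene [(array([175., 242.]), 0.69), (array([194., 255.]), 0.47)]
stem top [(array([273., 463.]), 0.49)]
    [ 0.5192 -0.2467  0.0163]
spare scene [(array([198., 262.]), 0.84)]
spare top [(array([272., 422.]), 0.82)]
    [ 0.5236 -0.1739  0.014 ]
rack scene []
rack top [(array([274., 440.]), 0.62)]
vice scene [(array([312., 421.]), 0.83), (array([333., 233.]), 0.73)]
vice top [(array([302., 236.]), 0.8)]
    [ 0.4741  0.1703 -0.0113]
knob_mouth scene [(array([268., 434.]), 0.76)]
knob_mouth top [(array([303., 227.]), 0.93)]
    [0.4725 0.168  0.1095]
finished scene [(array([333., 231.]), 0.63)]
finished top [(array([166., 325.]), 0.61)]
    [ 0.7289 -0.0003 -0.0057]
trim_ring scene [(array([230., 377.]), 0.85)]
trim_ring top [(array([332., 325.]), 0.58)]
    [0.4169 0.0088 0.005 ]
brush scene [(array([434., 328.]), 0.77)]
brush top [(array([170., 207.]), 0.69), (array([166., 325.]), 0.35)]
    [0.724  0.2223 0.0028]
```

View pics/scene0.png

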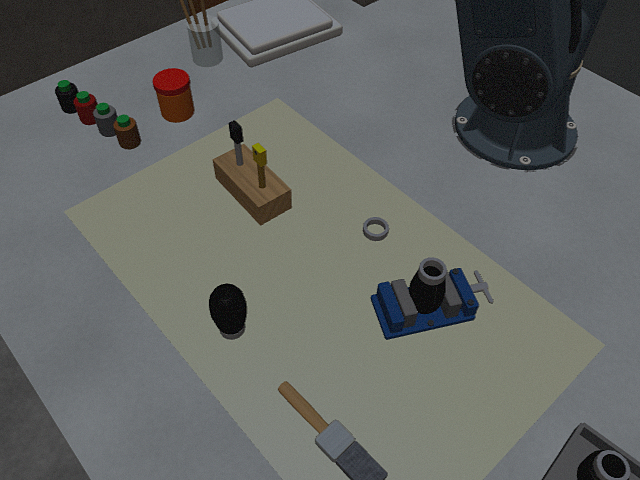

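View pics/top0.png

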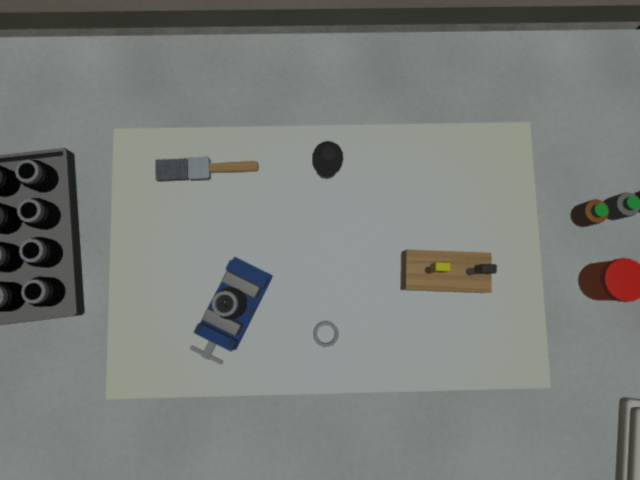

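The scene picture shows the steel stem (black tang) at about (237,132) and the brass one at (260,155), both in the rack, with the mouth at (433,268). The top picture has the black tang at (485,268) and the mouth at (227,303). The networks agree with both.

```bash
cat >> h.py <<'E'
def go(P,yaw,s=None):
    """tool down, tool y at world angle yaw (mod pi); print dp, rot normalised"""
    s=s or env.read_state();A=R.from_rotvec(s["tool_rot"]);best=None
    for k in(0,np.pi):
        a=yaw+k;y=np.array([np.cos(a),np.sin(a),0]);z=np.array([0,0,-1.]);x=np.cross(y,z)
        r=(A.inv()*R.from_matrix(np.c_[x,y,z])).as_rotvec()/np.pi
        if best is None or np.linalg.norm(r)<np.linalg.norm(best): best=r
    print("dp",np.round(A.inv().apply(np.array(P)-s["tcp_pos"])/.5,4),"rot",np.round(best,4))
E
python3 -c "
from h import *
go([.519,-.247,.26],0)"
```

```text
dp [ 0.7749 -0.2509 -0.0827] rot [ 0.      0.     -0.3769]
```

```bash
python3 -m creep '[{"dp":[0.775,-0.251,-0.083],"rot":[0,0,-0.377],"gripper":1},{"dp":[0.775,-0.251,-0.083],"rot":[0,0,-0.377],"gripper":1},{"dp":[0.775,-0.251,-0.083],"rot":[0,0,-0.377],"gripper":1},{"dp":[0.775,-0.251,-0.083],"rot":[0,0,-0.377],"gripper":1},{"dp":[0.775,-0.251,-0.083],"rot":[0,0,-0.377],"gripper":1},{"dp":[0.775,-0.251,-0.083],"rot":[0,0,-0.377],"gripper":1},{"dp":[0.775,-0.251,-0.083],"rot":[0,0,-0.377],"gripper":1},{"dp":[0.775,-0.251,-0.083],"rot":[0,0,-0.377],"gripper":1},{"dp":[0.775,-0.251,-0.083],"rot":[0,0,-0.377],"gripper":1},{"dp":[0.775,-0.251,-0.083],"rot":[0,0,-0.377],"gripper":1}]'
python3 - <<'E'
from h import *
s=env.read_state();print(s["t"],s["tcp_pos"],s["tool_rot"],s["joint_velocities"])
p=vision.snapshot("wrist");save(p,"w1.png");c=cam(p,s)
for q in("stem","spare"):
    for a in vision.regions_of(q,p)[:2]: print(q,a["box"],a["conf"])
    for a in vision.mark_of(q,p)[:2]: print(q,a["at"],a["conf"],onz(c,a["at"][::-1],.015))
print(proj(c,[.519,-.247,.141]))
E
```

```text
t: 1.73
tcp_pos: [0.5208, -0.2448, 0.2606]
tool_rot: [2.212, 2.23, 0.001]
contact_force: [0.0, -0.4, 0.5]
width: 0.093
grasp_force: 0.0
1.7333 [ 0.52083174 -0.24479681  0.26057693] [2.21185867e+00 2.23030755e+00 5.56008378e-04] [ 0.6691625   0.27083952 -0.47981808 -0.00541989  0.21148477  0.05137131]
stem [310.1, 199.6, 15.4, 47.9] 0.96
stem [196.6, 318.6] 0.67 [ 0.52092122 -0.24659131  0.015     ]
spare [317.0, 113.5, 21.1, 36.6] 0.9
spare [127.7, 325.2] 0.83 [ 0.52680545 -0.17802823  0.015     ]
[315.67083628 230.36790603]
```

View pics/w1.png

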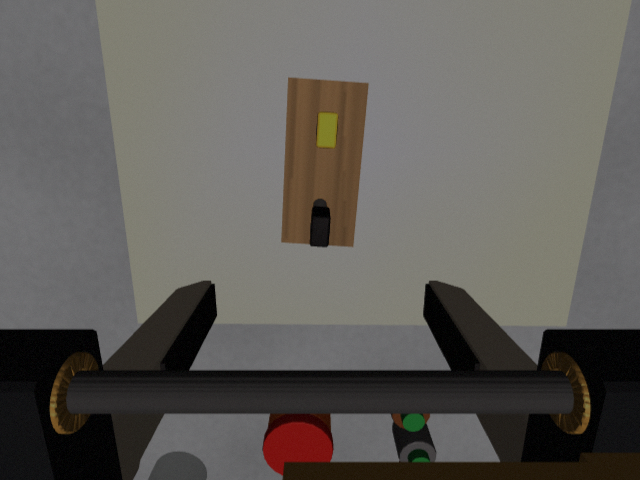

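The wrist picture shows the black tang at about (320,228), turned about 4° with the rack. The brass tang is clear of it at (327,130). I'll measure once more with the arm at rest, then descend.

```bash
python3 - <<'E'
from h import *
for i in range(2): s=env.read_state();p=vision.snapshot("wrist")
s=env.read_state();p=vision.snapshot("wrist");print(s["t"],s["tcp_pos"],s["joint_velocities"][0]);c=cam(p,s)
a=vision.mark_of("stem",p)[0];print(onz(c,a["at"][::-1],.015),a["conf"])
m=vision.regions_of("stem",p)[0]["pixels"]
v,u=np.nonzero(m);print(u.min(),u.max(),v.min(),v.max())
# lower edge = top face's -y edge at z .141
for uv in((np.median(u[v>v.max()-3]),v.max()+1),(320,213)): print(onz(c,uv,.141))
for r in range(v.min(),v.max(),4): print(r,u[v==r].min(),u[v==r].max(),end="; ")
go([.519,-.247,.105],-.065,s)
E
```

```text
2.0833 [ 0.5181724  -0.24778148  0.26001889] -0.005177212460871024
[ 0.52107786 -0.24703708  0.015     ] 0.59
314 333 196 243
[ 0.52120408 -0.2602305   0.141     ]
[ 0.51937032 -0.23677587  0.141     ]
196 321 325; 200 318 328; 204 318 330; 208 317 332; 212 317 332; 216 316 332; 220 315 332; 224 314 332; 228 314 333; 232 314 332; 236 314 332; 240 314 331; dp [0.0016 0.0018 0.31  ] rot [-0.0001 -0.      0.0202]
```

```bash
python3 -m creep '[{"dp":[0,0.005,0.05],"rot":[0,0,0.02],"gripper":1},{"dp":[0,0.005,0.1],"rot":[0,0,0.02],"gripper":1},{"dp":[0,0.005,0.15],"rot":[0,0,0.02],"gripper":1},{"dp":[0,0.005,0.2],"rot":[0,0,0.02],"gripper":1},{"dp":[0,0.005,0.25],"rot":[0,0,0.02],"gripper":1},{"dp":[0,0.005,0.29],"rot":[0,0,0.02],"gripper":1},{"dp":[0,0.005,0.31],"rot":[0,0,0.02],"gripper":1},{"dp":[0,0.005,0.31],"rot":[0,0,0.02],"gripper":1},{"dp":[0,0.005,0.31],"rot":[0,0,0.02],"gripper":1},{"dp":[0,0.005,0.31],"rot":[0,0,0.02],"gripper":1}]'
python3 -m creep '[{"dp":[0,0,0],"rot":[0,0,0],"gripper":-1},{"dp":[0,0,0],"rot":[0,0,0],"gripper":-1},{"dp":[0,0,0],"rot":[0,0,0],"gripper":-1},{"dp":[0,0,0],"rot":[0,0,0],"gripper":-1},{"dp":[0,0,0],"rot":[0,0,0],"gripper":-1},{"dp":[0,0,0],"rot":[0,0,0],"gripper":-1},{"dp":[0,0,0],"rot":[0,0,0],"gripper":-1},{"dp":[0,0,0],"rot":[0,0,0],"gripper":-1},{"dp":[0,0,0],"rot":[0,0,0],"gripper":-1},{"dp":[0,0,0],"rot":[0,0,0],"gripper":-1}]'
```

```text
t: 3.07
tcp_pos: [0.5221, -0.2475, 0.1065]
tool_rot: [2.289, 2.149, 0.001]
contact_force: [-0.0, -0.5, 0.3]
width: 0.0935
grasp_force: 0.0
t: 3.9
tcp_pos: [0.5215, -0.2469, 0.1051]
tool_rot: [-2.29, -2.151, 0.0]
contact_force: [-0.3, 0.1, -0.3]
width: 0.0307
grasp_force: 0.0
```

```bash
python3 -m creep '[{"dp":[0,0,0],"rot":[0,0,0],"gripper":-1},{"dp":[0,0,0],"rot":[0,0,0],"gripper":-1},{"dp":[0,0,0],"rot":[0,0,0],"gripper":-1},{"dp":[0,0,0],"rot":[0,0,0],"gripper":-1},{"dp":[0,0,0],"rot":[0,0,0],"gripper":-1},{"dp":[0,0,0],"rot":[0,0,0],"gripper":-1},{"dp":[0,0,0],"rot":[0,0,0],"gripper":-1},{"dp":[0,0,0],"rot":[0,0,0],"gripper":-1},{"dp":[0,0,-0.01],"rot":[0,0,0],"gripper":-1},{"dp":[0,0,-0.02],"rot":[0,0,0],"gripper":-1}]'
python3 -c "
from h import *
s=env.read_state()
go([.5215,-.247,.245],-.065)
go([.4725,.168,.245],0,s)"
```

```text
t: 4.73
tcp_pos: [0.5213, -0.2468, 0.1152]
tool_rot: [-2.289, -2.15, 0.0]
contact_force: [-1.2, -0.1, -1.8]
width: 0.0137
grasp_force: 30.0
dp [-0.0003  0.0003 -0.2596] rot [-0.0003 -0.0002  0.0008]
dp [ 0.822  -0.1493 -0.259 ] rot [-0.0003 -0.0002 -0.0199]
```

```bash
python3 -m creep '[{"dp":[0,0,-0.04],"rot":[0,0,0],"gripper":-1},{"dp":[0,0,-0.1],"rot":[0,0,0],"gripper":-1},{"dp":[0,0,-0.16],"rot":[0,0,0],"gripper":-1},{"dp":[0,0,-0.22],"rot":[0,0,0],"gripper":-1},{"dp":[0,0,-0.26],"rot":[0,0,0],"gripper":-1},{"dp":[0,0,-0.26],"rot":[0,0,0],"gripper":-1},{"dp":[0.05,-0.01,-0.26],"rot":[0,0,0],"gripper":-1},{"dp":[0.1,-0.02,-0.26],"rot":[0,0,0],"gripper":-1},{"dp":[0.16,-0.03,-0.26],"rot":[0,0,0],"gripper":-1},{"dp":[0.22,-0.04,-0.26],"rot":[0,0,0],"gripper":-1}]'
python3 -c "
from h import *
s=env.read_state()
p=vision.snapshot('scene');save(p,'s1.png')
go([.4725,.168,.245],-.065,s)"
```

```text
t: 5.57
tcp_pos: [0.5075, -0.1347, 0.2439]
tool_rot: [-2.29, -2.149, 0.001]
contact_force: [1.0, -0.1, -2.1]
width: 0.0135
grasp_force: 30.0
dp [ 0.5998 -0.1081 -0.0017] rot [-0.0005 -0.0002  0.0005]
```

View pics/s1.png

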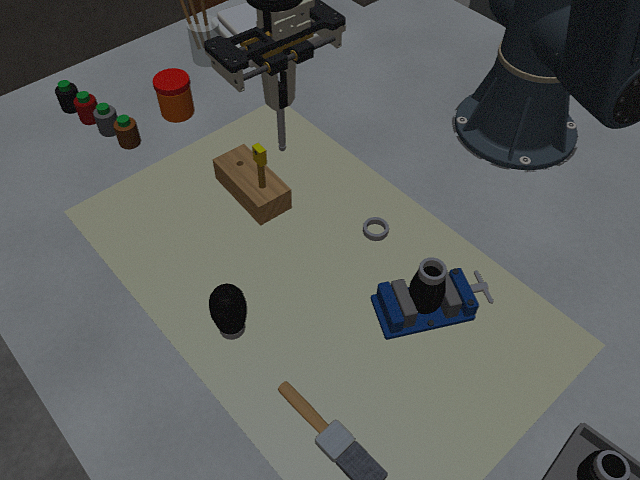

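The scene picture shows the stem held upright with its nose at about (283,149). The brass stem is untouched at (260,160) and the other things haven't moved.

```bash
python3 -m creep '[{"dp":[0.06,-0.01,0],"rot":[0,0,0],"gripper":-1},{"dp":[0.12,-0.02,0],"rot":[0,0,0],"gripper":-1},{"dp":[0.18,-0.03,0],"rot":[0,0,0],"gripper":-1},{"dp":[0.24,-0.045,0],"rot":[0,0,0],"gripper":-1},{"dp":[0.3,-0.055,0],"rot":[0,0,0],"gripper":-1},{"dp":[0.36,-0.065,0],"rot":[0,0,0],"gripper":-1},{"dp":[0.42,-0.075,0],"rot":[0,0,0],"gripper":-1},{"dp":[0.46,-0.083,0],"rot":[0,0,0],"gripper":-1},{"dp":[0.46,-0.083,0],"rot":[0,0,0],"gripper":-1},{"dp":[0.46,-0.083,0],"rot":[0,0,0],"gripper":-1}]'
python3 - <<'E'
from h import *
vision.snapshot("wrist");vision.snapshot("wrist")
s=env.read_state();print(s["tcp_pos"],s["tool_rot"],s["joint_velocities"][0],s["contact_force"])
P={n:vision.snapshot(n) for n in("wrist","scene","top")}
save(P["wrist"],"w2.png")
for q in("knob_mouth","stem"):
    rs=[]
    for n,p in P.items():
        c=cam(p,s);m=vision.mark_of(q,p)
        if m: rs.append(ray(c,m[0]["at"][::-1]));print(q,n,m[0]["at"],m[0]["conf"],onz(c,m[0]["at"][::-1],.114 if q[0]=="k" else s["tcp_pos"][2]-.09))
    if len(rs)>1: print(tri(rs))
E
```

```text
t: 6.45
tcp_pos: [0.4808, 0.0968, 0.2443]
tool_rot: [-2.287, -2.153, 0.002]
contact_force: [-0.1, -0.8, -2.1]
width: 0.0139
grasp_force: 30.0
[0.48121578 0.09562017 0.24458925] [-2.28967841e+00 -2.15059664e+00  1.27236034e-03] -0.013105858205005027 [ 0.16920203  0.60040852 -1.39415024]
knob_mouth wrist [122.9, 306.1] 0.82 [0.47709776 0.16943274 0.114     ]
knob_mouth scene [269.0, 432.8] 0.85 [0.47694442 0.17168142 0.114     ]
knob_mouth top [167.8, 209.6] 0.24 [0.69563687 0.19369818 0.114     ]
[0.56663034 0.18406532 0.27751418]
stem scene [220.8, 397.6] 0.89 [0.47721012 0.09511698 0.15458925]
```

View pics/w2.png

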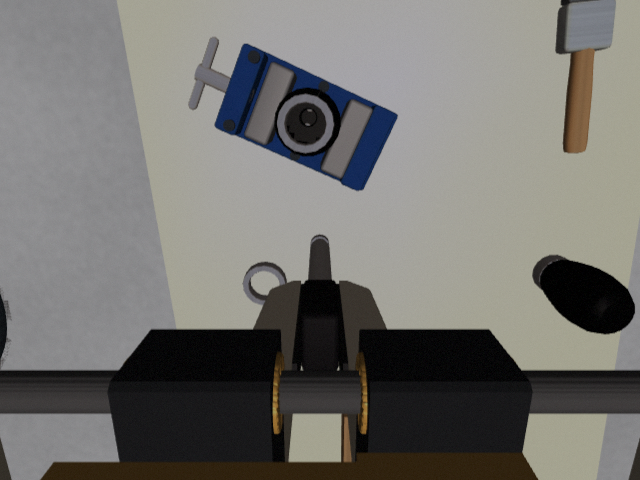

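The wrist picture shows the mouth at about (307,122) with a dark round socket visible in it near (309,117). The stem's nose is at (320,238). I'll enlarge the mouth.

```bash
python3 - <<'E'
import cv2,numpy as np
a=cv2.imread("pics/w2.png")[82:162,267:347].astype(float)
a=np.clip(255*(a/255)**.5*1.2,0,255).astype('uint8')
cv2.imwrite("pics/c2.png",cv2.resize(a,(560,560),interpolation=cv2.INTER_CUBIC))
E
```

```text
(no output)
```

View pics/c2.png

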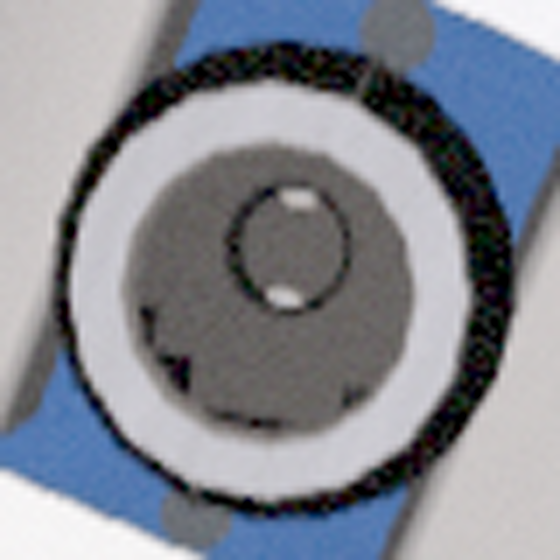

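The crop shows the collar and mouth centred near crop (269,290), full picture (305.4,123.4). A 17 px ring, probably the socket, sits at crop (290,247), full picture (308.4,117.3). I'll work out both positions.

```bash
python3 - <<'E'
from h import *
np.set_printoptions(precision=4,suppress=True)
s=env.read_state();p=vision.snapshot("wrist");c=cam(p,s);print(c[2])
M=onz(c,(305.4,123.4),.114);S=onz(c,(308.4,117.3),.066);print("mouth",M,"socket",S,S-M)
print("ring diam",np.linalg.norm(onz(c,(299.9,117.3),.066)-onz(c,(316.9,117.3),.066)))
print("mouth d",np.linalg.norm(onz(c,(285.1,123.4),.114)-onz(c,(325.5,123.4),.114)))
N=onz(c,(320,240),s["tcp_pos"][2]-.09);print("nose",N,N-s["tcp_pos"])
for q in("stem",):
  m=vision.mark_of(q,p);print([(a["at"],a["conf"]) for a in m])
E
```

```text
[0.4872 0.1748 0.4121]
mouth [0.4769 0.1696 0.114 ] socket [0.478  0.1733 0.066 ] [ 0.0011  0.0038 -0.048 ]
ring diam 0.01388095815631648
mouth d 0.02852883331544711
nose [0.4826 0.0956 0.1551] [ 0.0012 -0.0004 -0.09  ]
[([241.0, 317.3], 0.64)]
```

```bash
python3 -c "
from h import *
s=env.read_state();print(s['tcp_pos'])
go([.4772,.1733,.2446],-.0626,s)"
```

```text
[0.48138499 0.09615854 0.24516108]
dp [ 0.1535 -0.018   0.0011] rot [ 0. -0.  0.]
```

```bash
python3 -m creep '[{"dp":[0.04,-0.005,0],"rot":[0,0,0],"gripper":-1},{"dp":[0.08,-0.01,0],"rot":[0,0,0],"gripper":-1},{"dp":[0.12,-0.014,0],"rot":[0,0,0],"gripper":-1},{"dp":[0.145,-0.017,0],"rot":[0,0,0],"gripper":-1},{"dp":[0.154,-0.018,0],"rot":[0,0,0],"gripper":-1},{"dp":[0.154,-0.018,0],"rot":[0,0,0],"gripper":-1},{"dp":[0.154,-0.018,0],"rot":[0,0,0],"gripper":-1},{"dp":[0.154,-0.018,0],"rot":[0,0,0],"gripper":-1},{"dp":[0.154,-0.018,0],"rot":[0,0,0],"gripper":-1},{"dp":[0.154,-0.018,0],"rot":[0,0,0],"gripper":-1}]'
python3 - <<'E'
from h import *
np.set_printoptions(precision=4,suppress=True)
P={}
s=env.read_state();print(s["tcp_pos"],s["contact_force"])
p=vision.snapshot("wrist");c=cam(p,s);a=p["color"][180:320,230:410][:,:,::-1].astype(float)
a=np.clip(255*(a/255)**.5*1.2,0,255).astype('uint8')
q=vision.snapshot("scene");b=q["color"][190:310,365:485][:,:,::-1]
cv2.imwrite("pics/c3.png",np.hstack([cv2.resize(a,(466,362)),cv2.resize(b,(330,362))]))
for n,p in(("wrist",p),("scene",q)):
    c=cam(p,s)
    for k,z in(("knob_mouth",.114),("stem",s["tcp_pos"][2]-.09)):
        m=vision.mark_of(k,p)
        if m: print(n,k,m[0]["at"],m[0]["conf"],onz(c,m[0]["at"][::-1],z))
E
```

```text
t: 7.93
tcp_pos: [0.4773, 0.1731, 0.2452]
tool_rot: [2.29, 2.15, 0.0]
contact_force: [0.5, -0.3, -1.9]
width: 0.0134
grasp_force: 30.0
[0.4773 0.1731 0.2452] [ 0.4662 -0.2843 -1.9287]
wrist knob_mouth [229.1, 315.4] 0.79 [0.4748 0.1688 0.114 ]
wrist stem [240.2, 317.6] 0.96 [0.4769 0.1726 0.1552]
scene knob_mouth [269.1, 435.0] 0.68 [0.4747 0.1739 0.114 ]
scene stem [251.1, 439.8] 0.79 [0.4735 0.1728 0.1552]
```

View pics/c3.png

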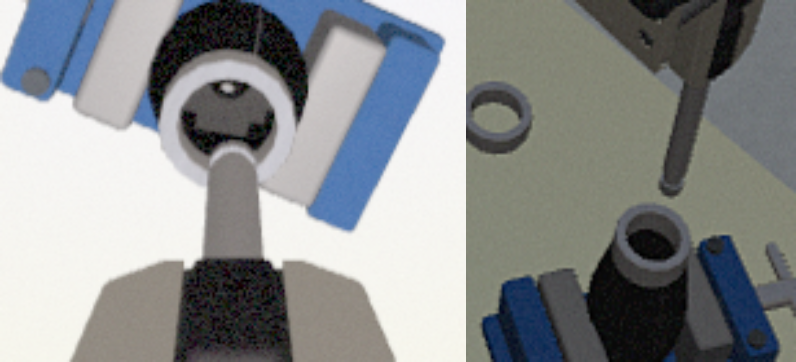

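In the crop the nose is at the mouth's lower rim as drawn, above it in space. The socket's visible arc lies just under the upper rim, which fits the first estimate. I'll lower into the mouth.

```bash
python3 -m creep '[{"dp":[0.001,0.001,0.02],"rot":[0,0,0],"gripper":-1},{"dp":[0.001,0.001,0.04],"rot":[0,0,0],"gripper":-1},{"dp":[0.001,0.001,0.06],"rot":[0,0,0],"gripper":-1},{"dp":[0.001,0.001,0.08],"rot":[0,0,0],"gripper":-1},{"dp":[0.001,0.001,0.1],"rot":[0,0,0],"gripper":-1},{"dp":[0.001,0.001,0.12],"rot":[0,0,0],"gripper":-1},{"dp":[0.001,0.001,0.135],"rot":[0,0,0],"gripper":-1},{"dp":[0.001,0.001,0.14],"rot":[0,0,0],"gripper":-1},{"dp":[0.001,0.001,0.14],"rot":[0,0,0],"gripper":-1},{"dp":[0.001,0.001,0.14],"rot":[0,0,0],"gripper":-1}]'
```

```text
t: 9.07
tcp_pos: [0.4779, 0.1742, 0.1753]
tool_rot: [2.29, 2.151, 0.0]
contact_force: [0.6, 0.6, -1.4]
width: 0.0137
grasp_force: 30.0
```

```bash
python3 -m creep '[{"dp":[0,0,0.008],"rot":[0,0,0],"gripper":-1},{"dp":[0,0,0.016],"rot":[0,0,0],"gripper":-1},{"dp":[0,0,0.022],"rot":[0,0,0],"gripper":-1},{"dp":[0,0,0.028],"rot":[0,0,0],"gripper":-1},{"dp":[0,0,0.033],"rot":[0,0,0],"gripper":-1},{"dp":[0,0,0.038],"rot":[0,0,0],"gripper":-1},{"dp":[0,0,0.041],"rot":[0,0,0],"gripper":-1},{"dp":[0,0,0.044],"rot":[0,0,0],"gripper":-1},{"dp":[0,0,0.044],"rot":[0,0,0],"gripper":-1},{"dp":[0,0,0.044],"rot":[0,0,0],"gripper":-1}]'
```

```text
t: 9.9
tcp_pos: [0.4777, 0.1741, 0.1531]
tool_rot: [-2.29, -2.151, 0.0]
contact_force: [0.6, 0.7, -1.9]
width: 0.0139
grasp_force: 30.0
```

```bash
python3 -m creep '[{"dp":[0,0,0.001],"rot":[0,0,0],"gripper":-1},{"dp":[0,0,0.002],"rot":[0,0,0],"gripper":-1},{"dp":[0,0,0.003],"rot":[0,0,0],"gripper":-1},{"dp":[0,0,0.004],"rot":[0,0,0],"gripper":-1},{"dp":[0,0,0.005],"rot":[0,0,0],"gripper":-1},{"dp":[0,0,0.006],"rot":[0,0,0],"gripper":-1},{"dp":[0,0,0.006],"rot":[0,0,0],"gripper":-1},{"dp":[0,0,0.006],"rot":[0,0,0],"gripper":-1},{"dp":[0,0,0.006],"rot":[0,0,0],"gripper":-1},{"dp":[0,0,0.006],"rot":[0,0,0],"gripper":-1}]'
```

```text
t: 10.73
tcp_pos: [0.4776, 0.1741, 0.15]
tool_rot: [-2.29, -2.151, 0.0]
contact_force: [-2.4, -0.7, -2.6]
width: 0.0137
grasp_force: 30.0
```

It's in the socket: no upward push at 54 mm below the mouth. There is a light side touch from +x, so I'll ease off that and go on.

```bash
python3 -m creep '[{"dp":[0,-0.001,0],"rot":[0,0,0],"gripper":-1},{"dp":[0,-0.0015,0],"rot":[0,0,0],"gripper":-1},{"dp":[0,-0.0015,0],"rot":[0,0,0],"gripper":-1},{"dp":[0,-0.0015,0.001],"rot":[0,0,0],"gripper":-1},{"dp":[0,-0.0015,0.002],"rot":[0,0,0],"gripper":-1},{"dp":[0,-0.0015,0.003],"rot":[0,0,0],"gripper":-1},{"dp":[0,-0.0015,0.003],"rot":[0,0,0],"gripper":-1},{"dp":[0,-0.0015,0.003],"rot":[0,0,0],"gripper":-1},{"dp":[0,-0.0015,0.003],"rot":[0,0,0],"gripper":-1},{"dp":[0,-0.0015,0.003],"rot":[0,0,0],"gripper":-1}]'
```

```text
t: 11.57
tcp_pos: [0.477, 0.1742, 0.1486]
tool_rot: [2.29, 2.151, 0.0]
contact_force: [0.1, -0.3, -1.4]
width: 0.0138
grasp_force: 30.0
```

```bash
python3 -m creep '[{"dp":[0,0,0.002],"rot":[0,0,0],"gripper":-1},{"dp":[0,0,0.004],"rot":[0,0,0],"gripper":-1},{"dp":[0,0,0.006],"rot":[0,0,0],"gripper":-1},{"dp":[0,0,0.008],"rot":[0,0,0],"gripper":-1},{"dp":[0,0,0.01],"rot":[0,0,0],"gripper":-1},{"dp":[0,0,0.011],"rot":[0,0,0],"gripper":-1},{"dp":[0,0,0.011],"rot":[0,0,0],"gripper":-1},{"dp":[0,0,0.011],"rot":[0,0,0],"gripper":-1},{"dp":[0,0,0.011],"rot":[0,0,0],"gripper":-1},{"dp":[0,0,0.011],"rot":[0,0,0],"gripper":-1}]'
```

```text
t: 12.4
tcp_pos: [0.4771, 0.1742, 0.1433]
tool_rot: [2.29, 2.151, 0.0]
contact_force: [-0.4, -2.1, 0.4]
width: 0.0137
grasp_force: 30.0
```

```bash
python3 -m creep '[{"dp":[-0.0007,0,0],"rot":[0,0,0],"gripper":-1},{"dp":[-0.0013,0,0],"rot":[0,0,0],"gripper":-1},{"dp":[-0.0013,0,0.002],"rot":[0,0,0],"gripper":-1},{"dp":[-0.0013,0,0.004],"rot":[0,0,0],"gripper":-1},{"dp":[-0.0013,0,0.006],"rot":[0,0,0],"gripper":-1},{"dp":[-0.0013,0,0.008],"rot":[0,0,0],"gripper":-1},{"dp":[-0.0013,0,0.008],"rot":[0,0,0],"gripper":-1},{"dp":[-0.0013,0,0.008],"rot":[0,0,0],"gripper":-1},{"dp":[-0.0013,0,0.008],"rot":[0,0,0],"gripper":-1},{"dp":[-0.0013,0,0.008],"rot":[0,0,0],"gripper":-1}]'
```

```text
t: 13.23
tcp_pos: [0.477, 0.1736, 0.1392]
tool_rot: [2.29, 2.151, 0.0]
contact_force: [0.3, 0.9, 3.2]
width: 0.0138
grasp_force: 30.0
```

```bash
python3 -m creep '[{"dp":[0,0,0.001],"rot":[0,0,0],"gripper":-1},{"dp":[0,0,0.002],"rot":[0,0,0],"gripper":-1},{"dp":[0,0,0.003],"rot":[0,0,0],"gripper":-1},{"dp":[0,0,0.004],"rot":[0,0,0],"gripper":-1},{"dp":[0,0,0.004],"rot":[0,0,0],"gripper":-1},{"dp":[0,0,0.004],"rot":[0,0,0],"gripper":-1},{"dp":[0,0,0.004],"rot":[0,0,0],"gripper":-1},{"dp":[0,0,0.004],"rot":[0,0,0],"gripper":-1},{"dp":[0,0,0.004],"rot":[0,0,0],"gripper":-1},{"dp":[0,0,0.004],"rot":[0,0,0],"gripper":-1}]'
```

```text
t: 14.07
tcp_pos: [0.477, 0.1735, 0.1372]
tool_rot: [2.29, 2.151, 0.0]
contact_force: [1.1, 1.2, 4.1]
width: 0.0139
grasp_force: 30.0
```

```bash
python3 -m creep '[{"dp":[0,0,0.001],"rot":[0,0,0],"gripper":-1},{"dp":[0,0,0.002],"rot":[0,0,0],"gripper":-1},{"dp":[0,0,0.003],"rot":[0,0,0],"gripper":-1},{"dp":[0,0,0.004],"rot":[0,0,0],"gripper":-1},{"dp":[0,0,0.004],"rot":[0,0,0],"gripper":-1},{"dp":[0,0,0.004],"rot":[0,0,0],"gripper":-1},{"dp":[0,0,0.004],"rot":[0,0,0],"gripper":-1},{"dp":[0,0,0.004],"rot":[0,0,0],"gripper":-1},{"dp":[0,0,0.004],"rot":[0,0,0],"gripper":-1},{"dp":[0,0,0.004],"rot":[0,0,0],"gripper":-1}]'
```

```text
t: 14.9
tcp_pos: [0.4768, 0.1735, 0.1351]
tool_rot: [-2.29, -2.151, 0.0]
contact_force: [-0.1, 2.3, -2.1]
width: 0.014
grasp_force: 30.0
```

The push fell to nothing, so it has snapped past the clip. I'll press on gently to the floor.

```bash
python3 -m creep '[{"dp":[0,0,0.002],"rot":[0,0,0],"gripper":-1},{"dp":[0,0,0.004],"rot":[0,0,0],"gripper":-1},{"dp":[0,0,0.006],"rot":[0,0,0],"gripper":-1},{"dp":[0,0,0.007],"rot":[0,0,0],"gripper":-1},{"dp":[0,0,0.008],"rot":[0,0,0],"gripper":-1},{"dp":[0,0,0.008],"rot":[0,0,0],"gripper":-1},{"dp":[0,0,0.008],"rot":[0,0,0],"gripper":-1},{"dp":[0,0,0.008],"rot":[0,0,0],"gripper":-1},{"dp":[0,0,0.008],"rot":[0,0,0],"gripper":-1},{"dp":[0,0,0.008],"rot":[0,0,0],"gripper":-1}]'
```

```text
t: 15.73
tcp_pos: [0.477, 0.1735, 0.1312]
tool_rot: [2.29, 2.151, 0.0]
contact_force: [-0.8, 0.4, 2.3]
width: 0.014
grasp_force: 30.0
```

```bash
python3 -m creep '[{"dp":[0,0,0.003],"rot":[0,0,0],"gripper":-1},{"dp":[0,0,0.003],"rot":[0,0,0],"gripper":-1},{"dp":[0,0,0.003],"rot":[0,0,0],"gripper":-1},{"dp":[0,0,0],"rot":[0,0,0],"gripper":-1},{"dp":[0,0,-0.002],"rot":[0,0,0],"gripper":-1},{"dp":[0,0,-0.002],"rot":[0,0,0],"gripper":0},{"dp":[0,0,-0.002],"rot":[0,0,0],"gripper":0},{"dp":[0,0,-0.002],"rot":[0,0,0],"gripper":0},{"dp":[0,0,-0.002],"rot":[0,0,0],"gripper":0},{"dp":[0,0,-0.002],"rot":[0,0,0],"gripper":0}]'
python3 -m creep '[{"dp":[0,0,0],"rot":[0,0,0],"gripper":0},{"dp":[0,0,0],"rot":[0,0,0],"gripper":0},{"dp":[0,0,-0.03],"rot":[0,0,0],"gripper":0},{"dp":[0,0,-0.08],"rot":[0,0,0],"gripper":0},{"dp":[0,0,-0.14],"rot":[0,0,0],"gripper":0},{"dp":[-0.06,0,-0.2],"rot":[0,0,0],"gripper":0},{"dp":[-0.12,0,-0.2],"rot":[0,0,0],"gripper":0},{"dp":[-0.18,0,-0.2],"rot":[0,0,0],"gripper":0},{"dp":[-0.2,0,-0.2],"rot":[0,0,0],"gripper":0},{"dp":[-0.2,0,-0.2],"rot":[0,0,0],"gripper":0}]'
python3 - <<'E'
from h import *
np.set_printoptions(precision=4,suppress=True)
vision.snapshot("wrist");s=env.read_state()
P={"wrist":vision.snapshot("wrist"),"scene":vision.snapshot("scene")}
a=P["wrist"]["color"][0:240,200:440];b=P["scene"]["color"][170:350,345:525]
cv2.imwrite("pics/f.png",np.hstack([cv2.resize(x,(400,400)) for x in(a,b)])[:,:,::-1])
for n,p in P.items():
    c=cam(p,s);m=vision.regions_of("stem",p)
    if m: print(n,m[0]["box"],m[0]["conf"])
    for z in(.17,.166):print(z,"tang top expected",proj(c,[.477,.1735,z]))
E
```

```text
t: 16.57
tcp_pos: [0.4769, 0.1734, 0.132]
tool_rot: [-2.29, -2.151, 0.0]
contact_force: [-0.6, 0.7, -0.4]
width: 0.0426
grasp_force: 0.0
t: 17.4
tcp_pos: [0.4706, 0.0722, 0.2322]
tool_rot: [2.292, 2.148, -0.0]
contact_force: [-0.4, 0.1, 0.4]
width: 0.0462
grasp_force: 0.0
wrist [306.7, 49.3, 25.0, 50.5] 0.86
0.17 tang top expected [317.6584  72.4651]
0.166 tang top expected [317.6935  73.2124]
scene [431.7, 240.1, 16.8, 38.9] 0.97
0.17 tang top expected [440.3706 246.2011]
0.166 tang top expected [439.8722 247.9691]
```

View pics/f.png

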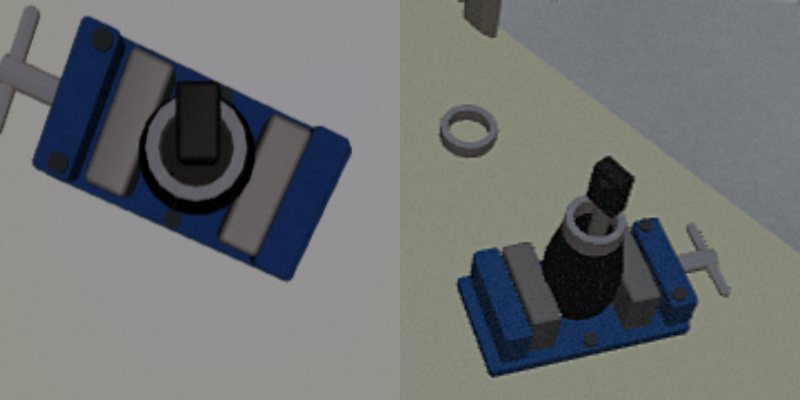

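The stem stands upright in the knob, its tang just above the collar where it should be once home, and the gripper is well clear. I'm handing in.

```bash
python3 -c "
from plant import env
print(env.job_done())"
```

```text
the job is handed in; nothing more can be done
None
```

I fitted the steel stem past the clip and down to the socket floor, released it upright in the knob, and handed the job in at about 18 s; pushes on the knob read about 6 N at most, nothing else was touched, and the hand-in returned no verdict.

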